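Roll the thick roller onto the scan line

ROBOT

A 6-joint arm with a two-finger parallel gripper is mounted at the origin on the work surface. World frame = base frame: x ahead of the robot, y to its left, z up, the work surface at z = 0. Lengths are in m, angles in degrees, forces in N, time in s.
With the tool pointing down it reaches from about 0.4 to 0.825 m from the base axis. Payload 7 kg.
Tool frame: the origin (TCP) lies at the very end of the fingers, on their centre line; the grasp point (between the pads) lies 19 mm behind it; z points along the fingers, y is the line along which they close (so a half turn about z gives the same grasp; the last joint's range is limited). The gripper opens to 88 mm and grips with 3 to 60 N. Pads are 19 mm wide; open, the fingers measure 130 mm over their backs; the gripper's body (78 mm by 193 mm) begins 47 mm behind the grasp point.
Start: joints at [89.101, 20.546, 0.682, 0, -70.136, -16.507], TCP at [0.202, 0.644, 0.227] pointing down, gripper open.
Joint ranges: [-176.03, 176.03], [-82.01, 121.73], [-58.28, 71.71], [-173.87, 95.51], [-174.79, -0.11], [-173.66, 173.66]. Speed limits (degrees/s): [136.94, 136.94, 172.46, 180, 180, 180].

INTERFACE

Orientations are given as [roll, pitch, yaw] about the fixed x, y, z axes, in that order (R = Rz(yaw) Ry(pitch) Rx(roll)).
In Python, from plant import get_state, capture, close_job, regions_of gives the robot as it stands.
- The arm moves only by the tool jog_arm, never from a script. Its argument "moves" is a list of rows, each a list of 3 entries, a list of its own where there are three numbers: the shift along the tool's x, y, z in cm, then the turn about the tool's z in degrees, then the finger opening in cm, from 0 to 8.76. A call has 1 to 12 rows; each row shifts and turns the commanded pose from where the row before left it, along the tool's axes as they then stand; what a row does not reach is not made up. A row lasts 1/8 s, in which the tool goes at most 62.5 mm and 10.7 degrees, less where a joint would pass 70% of its speed; a pose out of reach is approached as far as the arm can. A call is refused whole if a number of a shift passes 6.25 or a number of a turn 10.7, either way. A call with a gripper value outside its range is refused whole. The fingers move at their own pace and stop on an object; "newtons" is the grip in N (left out, the last holds). Time passes only in rows, so rows that do not move let the fingers close. It gives the time, the measured TCP pose, the force, the opening and the grip force at its end, in the units of the state.
- get_state(): the state, without advancing time (a new reading comes with each control period).
- capture(name): name is "scene" or "top" or "wrist"; returns a dict with "pixels" (480x640x3 uint8, blue, green, red), "mtx" (3x3 intrinsics, pixels), "world_from_camera" (4x4, takes a point from camera to world coordinates); the wrist camera has in their place "hand_eye" (4x4, takes a point from camera to tool coordinates, whose origin is the TCP and whose axes are the flange's). Camera axes: x right, y down, z forward; pixel columns grow to the right and rows downward; lengths in m; the calibration is good to about 2 mm. A picture is of the moment at which its call begins: read the wrist's pose just before it. There is no depth.
- close_job(): hands the job in; it is judged then, once.
Trained networks look in a picture, given as the dict that the camera call returned (one of the last four; its "shot" number tells which), for a name from the list of things; names that differ only in an ending like _2 or _b are one class to them, and where a whole thing is asked for, a point or a joint stands for the part that bears it (a point fixed in the world has none). Each returns a list of dicts, best first, with "confidence" (0 to 1); they miss things now and then, are a little off and sometimes report something else, mostly with a low value. They report only what shows in the picture. A call takes as long as a camera call.
- regions_of(picture, thing): "pixels" (480x640 bool, what is visible of it) and "pixel" ([column, row] in pixels, amid what is visible of it).
The state is a dict: "time_s": time; "joints": joint angles; "qd": joint speeds; "joint_torque": joint torques, N m; "tcp_pos": TCP position; "eef_rot": TCP orientation; "contact_force": force on the tool from outside, world axes, zero at the start; "moment": the same for the moment, N m; "gripper_width": finger opening in m; "gripper_force": force on a finger pad.
Only numpy, scipy, OpenCV 4.12 (cv2) and the standard library are available. Lean on these libraries where they do the work, as an engineer would, in place of code of your own. Each camera call takes 0.05 s, during which the arm holds its last target. There are 200 camera calls.

TASK

Without picking anything up, use your fingers to roll the thicker of the two dark metal rollers away from the fence (there is no room behind it, so start by pushing its top sideways) until it lies at rest along the black line on the plate, its axis right over the line. Then let go of it and press the push button on the control box all the way down to start the scan, and let it come up again. Leave the thinner roller and everything else where they are.

Things in the scene. Friction and masses are not known exactly. Their poses are not given: they have to be found in the camera images.
- thick_roller: The roller to roll: dark steel cylinder, 44 mm in diameter, 100 mm long, ~0.3 kg, lying on the plate. Origin at the middle of its axis (z = 0.034); its y is its long axis, x and z turn as it rolls. It starts parallel to the fence, 2 mm from it: no finger fits behind; its top stands 8 mm above the fence. It has some rolling resistance: it stays where left, and a slow push does not send it far.
- thin_roller: The other roller, to be left alone: the same dark steel and length (100 mm), only 28 mm in diameter, lying beside the fence in line with the thick one, their middles 160 mm apart; which is on the left varies. Origin at the middle of its axis, y along it.
- plate: Fixed, level aluminium plate, 260 mm (its x) by 360 mm (its y), surface at z = 0.012. Origin at the centre of its underside; x points from the fence to the far edge. At its -x edge (robot's side) an aluminium fence fills x = -130 to -120 mm, its top at z = 0.048, over the full width; at the +x edge a low lip 6 mm high, 8 mm thick.
- line: The black line marked on the plate's surface: 4 mm wide, 320 mm long, flush, nothing to touch. Origin at its middle, on the plate's surface (z = 0.012); its y runs along the line, parallel to the fence; its x points away from the fence. It lies 66 to 126 mm beyond the roller's first axis position.
- control_box: Fixed white scanner control box, 100 by 120 mm, 50 mm high, beside the plate on either side, with one round push button in the middle of its top. Origin at the centre of its underside.
- scan_button_top (a point): Centre of the top face of the control box's black push button (32 mm in diameter, in a dark ring of 48 mm that stands 12 mm above the box): about 72 mm above the table when up; it moves down with the button, which is pressed straight down.
- scan_button (a joint): Travel of the push button: 0 up, 0.006 m fully down; a spring pushes it back, about 5 N when fully down.
- driver_box: Bystander: fixed grey motor driver box with cooling fins and no button, 100 by 120 mm, 58 mm high, on the side of the plate that the control box does not take. Origin at the centre of its underside.
- plug_gauge: Bystander: loose steel plug gauge standing upright on the plate near its far edge, 28 mm in diameter, 78 mm tall. Origin at the centre of its foot.
- bearing: Bystander: loose steel ring bearing lying flat on the plate near its far edge, 38 mm in diameter, 14 mm high. Origin at the centre of its underside.
- servo: Bystander: loose black servo motor left of the plate, 54 by 20 mm, 41 mm tall. Origin at the centre of its underside.
- battery_pack: Bystander: loose yellow battery pack right of the plate, 70 by 100 mm, 57 mm tall. Origin at the centre of its underside.
- screwdriver: Bystander: loose screwdriver lying on the table on the robot's right.
- wrench: Bystander: loose wrench lying on the table on the robot's left.

How it is judged:
By the outcome, as a careful person would: the job done as asked, in the order asked, and still so for the second after the job is handed in, with the robot touching nothing.
It also fails if it takes over 58 s, if anything falls off the work surface, if the arm or the gripper's body presses on something with over 40 N, if the wrist force passes 120 N, or if a joint passes its speed limit or range.

## Working session

There is one attempt and no reset: what is moved stays moved. The work goes in short steps, Python scripts to look and compute and a tool call to move; the robot and the scene stay as the last step left them, time stands still between calls to the robot, and variables do not carry over. Pictures are saved under pics/ and viewed, at most 10 in all, crops included, and the job is handed in when it is done.

Besides the shell and the picture viewer there is one more tool, called after "Request:" as name([rows], argument=value, ...), one row to a line, values as JSON. jog_arm: Moves the arm, as the interface text tells. Its arguments: {"type":"object","properties":{"moves":{"type":"array"},"newtons":{"type":"number"}},"required":["moves"]}

```bash
mkdir -p pics; ls; cat > h.py <<'E'
import numpy as np, cv2
from plant import *
from scipy.spatial.transform import Rotation as R
def ray(p,uv,T=None):
    T=np.array(p["world_from_camera"]) if T is None else T
    K=np.array(p["mtx"]); uv=np.atleast_2d(np.array(uv,float))
    d=np.c_[uv,np.ones(len(uv))]@np.linalg.inv(K).T@T[:3,:3].T
    return T[:3,3],d
def onz(p,uv,z,T=None):
    o,d=ray(p,uv,T); return o+d*((z-o[2])/d[:,2])[:,None]
def tcp():
    s=get_state(); T=np.eye(4);T[:3,:3]=R.from_euler('xyz',s["eef_rot"],degrees=True).as_matrix();T[:3,3]=s["tcp_pos"];return T
E
python3 - <<'E'
from h import *
s=get_state();print(s)
for n in("scene","top"):
    p=capture(n);cv2.imwrite(f"pics/{n}0.png",p["pixels"]);print(n,np.array(p["world_from_camera"]).round(3).tolist())
    for t,z in(("thick_roller",.034),("thin_roller",.026),("line",.012),("control_box",.05),("scan_button_top",.072),("plug_gauge",.05),("bearing",.02),("plate",.012)):
        for r in regions_of(p,t)[:2]:
            m=r["pixels"];rect=cv2.minAreaRect(np.argwhere(m)[:,::-1].astype(np.float32))
            print(t,round(r["confidence"],2),np.round(r["pixel"]),m.sum(),onz(p,r["pixel"],z).round(3)[0],onz(p,cv2.boxPoints(rect),z)[:,:2].round(3).tolist())
E
```

```text
pics
{'time_s': 0.0, 'joints': array([ 8.90993175e+01,  2.05913654e+01,  6.33366176e-01, -1.92391440e-02,
       -7.01364027e+01, -1.65069709e+01]), 'qd': array([-0.01742812,  0.04049531, -0.02709363, -0.01648514, -0.04366801,
        0.18493979]), 'joint_torque': array([-4.48739020e-04, -5.82718492e+01,  2.93047822e+01,  6.99728340e+00,
        6.86799089e-03, -1.69589175e-04]), 'tcp_pos': array([0.20182248, 0.64360286, 0.22562316]), 'eef_rot': array([ 1.79904350e+02, -9.48451058e-03, -1.74141975e+01]), 'contact_force': array([ 0.43030811, -0.23343342,  0.17811507]), 'moment': array([-0.03112679,  0.01703707, -0.0036794 ]), 'gripper_force': 0.0, 'gripper_width': 0.08758538988105641}
scene [[0.246, 0.762, -0.599, 1.312], [0.969, -0.197, 0.147, -0.21], [-0.006, -0.617, -0.787, 1.132], [0.0, 0.0, 0.0, 1.0]]
thick_roller 0.62 [272. 257.] 910 [ 0.486 -0.105  0.034] [[0.445, -0.151], [0.471, -0.052], [0.528, -0.065], [0.503, -0.162]]
thin_roller 0.58 [343. 254.] 522 [0.511 0.053 0.026] [[0.489, 0.003], [0.506, 0.106], [0.539, 0.098], [0.522, -0.003]]
line 0.58 [318. 285.] 43 [ 0.571 -0.02
[... 1398 characters left out ...]
8 [152. 244.] 2374 [0.516 0.373 0.05 ] [[0.558, 0.448], [0.589, 0.32], [0.48, 0.291], [0.45, 0.417]]
control_box 0.67 [462. 237.] 2266 [ 0.537 -0.374  0.05 ] [[0.58, -0.308], [0.598, -0.441], [0.491, -0.448], [0.474, -0.317]]
scan_button_top 0.7 [149. 241.] 142 [0.519 0.374 0.072] [[0.507, 0.387], [0.536, 0.389], [0.536, 0.358], [0.507, 0.357]]
plug_gauge 0.6 [351. 178.] 151 [ 0.684 -0.106  0.05 ] [[0.655, -0.092], [0.7, -0.099], [0.696, -0.124], [0.652, -0.117]]
bearing 0.66 [300. 176.] 172 [0.697 0.019 0.02 ] [[0.716, 0.035], [0.717, -0.001], [0.68, -0.001], [0.679, 0.034]]
plate 0.85 [325. 216.] 13207 [ 0.596 -0.043  0.012] [[0.495, 0.159], [0.76, 0.121], [0.697, -0.254], [0.435, -0.204]]
```

View pics/top0.png

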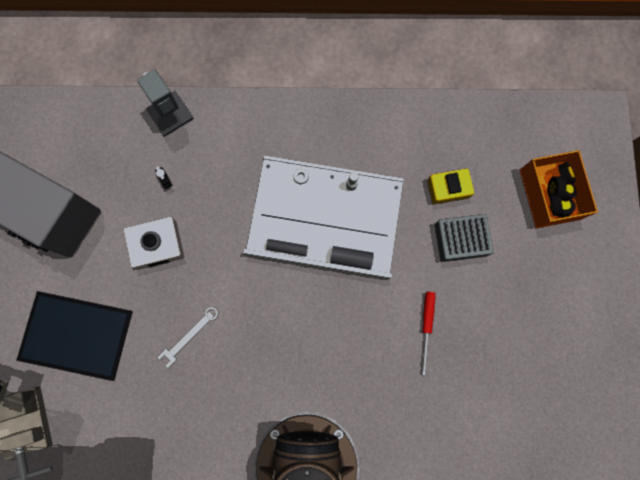

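View pics/scene0.png

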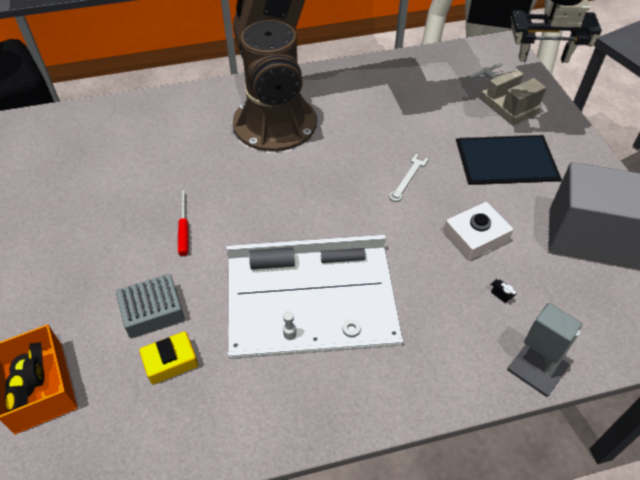

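The top view shows the thick roller at about (353,257) on the right and the thin one at (286,250). The line runs from (262,215) to (388,235). The control box is on the left, with its button at (149,241). Plate yaw is about -9.4°. I'll move above the thick roller next.

Request:
jog_arm([
  [[3.3,3.8,0],0,5],
  [[3.3,3.8,0],0,5],
  [[3.3,3.8,0],0,5],
  [[3.3,3.8,0],0,5],
  [[3.3,3.8,0],0,5],
  [[3.3,3.8,0],0,5],
  [[3.3,3.8,0],0,5],
  [[3.3,3.8,0],0,5],
])

```text
time_s: 1.9
tcp_pos: [0.3633, 0.2736, 0.2269]
eef_rot: [-179.9, -0.0, -17.4]
contact_force: [0.6, 0.7, -0.8]
gripper_width: 0.0499
gripper_force: 0.0
```

Request:
jog_arm([
  [[3.2,3.8,0],0,5],
  [[3.2,3.8,0],0,5],
  [[3.2,3.8,0],0,5],
  [[3.2,3.8,0],0,5],
  [[3.2,3.8,0],0,5],
  [[3.2,3.8,0],0,5],
  [[3.2,3.8,0],0,5],
  [[3.2,3.8,0],0,5],
  [[0,0,0],-8,5],
  [[0,0,0],0,5],
])

```text
time_s: 3.15
tcp_pos: [0.5162, -0.0923, 0.2264]
eef_rot: [180.0, 0.0, -9.5]
contact_force: [0.2, 0.1, 0.4]
gripper_width: 0.0505
gripper_force: 0.0
```

```bash
cat >> h.py <<'E'
def wrist(name,things):
    T0=tcp();p=capture("wrist");cv2.imwrite(f"pics/{name}.png",p["pixels"])
    T=T0@np.array(p["hand_eye"])
    print("tcp",T0[:3,3].round(4),get_state()["eef_rot"].round(2),"t",get_state()["time_s"],"cam",T[:3,3].round(3))
    for t,z in things:
        for r in regions_of(p,t)[:1]:
            m=r["pixels"];rect=cv2.minAreaRect(np.argwhere(m)[:,::-1].astype(np.float32))
            print(t,round(r["confidence"],2),np.round(r["pixel"]),m.sum(),"c",onz(p,r["pixel"],z,T).round(4)[0],"box",onz(p,cv2.boxPoints(rect),z,T)[:,:2].round(4).tolist(),cv2.boxPoints(rect).round().tolist())
    return p,T
E
python3 - <<'E'
from h import *
p,T=wrist("w1",(("thick_roller",.034),("line",.012),("thin_roller",.026)))
print(np.array(p["hand_eye"]).round(3).tolist(),np.array(p["mtx"]).tolist())
E
```

```text
tcp [ 0.5162 -0.0923  0.2264] [-180.      0.     -9.59] t 3.2 cam [ 0.597 -0.105  0.385]
thick_roller 0.91 [342. 240.] 5109 c [ 0.489  -0.1072  0.034 ] box [[0.5186, -0.0591], [0.5029, -0.1624], [0.4568, -0.1581], [0.4731, -0.0508]] [[287.0, 218.0], [399.0, 216.0], [399.0, 263.0], [287.0, 264.0]]
line 0.57 [251. 160.] 727 c [ 0.575  -0.0341  0.012 ] box [[0.5966, 0.0814], [0.5503, -0.1966], [0.5465, -0.1962], [0.593, 0.0826]] [[127.0, 157.0], [425.0, 157.0], [425.0, 161.0], [127.0, 161.0]]
thin_roller 0.25 [ 48. 423.] 81 c [0.3261 0.2567 0.026 ] box [[0.3362, 0.2579], [0.3372, 0.251], [0.3175, 0.2538], [0.3164, 0.2608]] [[43.0, 416.0], [49.0, 414.0], [53.0, 429.0], [47.0, 430.0]]
[[0.001, -0.954, -0.299, 0.082], [1.0, 0.001, -0.0, -0.001], [0.0, -0.299, 0.954, -0.158], [0.0, 0.0, 0.0, 1.0]] [[385.9522070262272, 0.0, 321.1983989007165], [0.0, 385.9522070262272, 243.54428334404705], [0.0, 0.0, 1.0]]
```

View pics/w1.png

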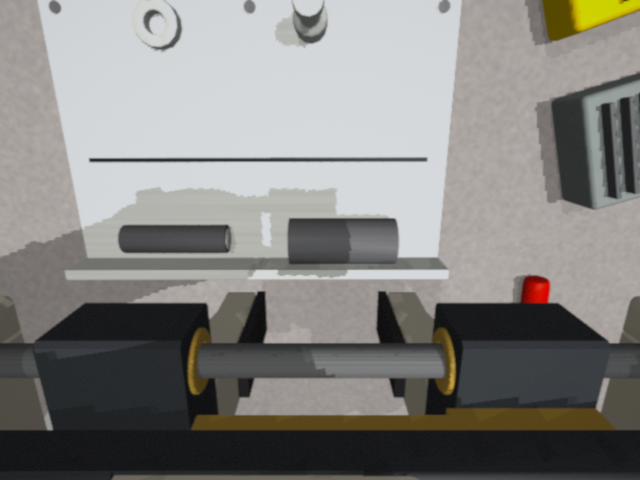

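The wrist view shows the line level at row 159 and the thick roller at columns 287–399, rows 217–264. The tool yaw matches, and the roller axis is about 74 mm short of the line. I'll go down onto its top next.

Request:
jog_arm([
  [[-3.1,1.9,4],0,5],
  [[0,0,6],0,5],
  [[0,0,5.5],0,5],
  [[0,0,0.6],0,5],
  [[0,0,0],0,5],
  [[0,0,0.3],0,5],
])

```text
time_s: 4.1
tcp_pos: [0.4846, -0.1049, 0.0648]
eef_rot: [-179.9, -0.2, -9.4]
contact_force: [0.1, 0.6, -0.2]
gripper_width: 0.0499
gripper_force: 0.0
```

Request:
jog_arm([
  [[0,0,0.3],0,5],
  [[0,0,0.1],0,5],
  [[0,0,0],0,5],
])

```text
time_s: 4.47
tcp_pos: [0.4827, -0.1054, 0.0588]
eef_rot: [-180.0, -0.0, -9.4]
contact_force: [-0.6, 1.2, -0.1]
gripper_width: 0.05
gripper_force: 0.0
```

Request:
jog_arm([
  [[0,0,0.2],0,5],
  [[0,0,0.1],0,5],
  [[0,0,0],0,5],
])

```text
time_s: 4.85
tcp_pos: [0.4834, -0.1054, 0.0561]
eef_rot: [180.0, -0.1, -9.4]
contact_force: [-0.2, -0.6, 4.8]
gripper_width: 0.0501
gripper_force: 2.5
```

Request:
jog_arm([
  [[0,0,0.1],0,5],
  [[0,0,0],0,5],
])

```text
time_s: 5.1
tcp_pos: [0.4844, -0.1056, 0.056]
eef_rot: [180.0, -0.2, -9.3]
contact_force: [-0.2, -1.4, 10.4]
gripper_width: 0.05
gripper_force: 5.5
```

Request:
jog_arm([
  [[0.3,0,0],0,5],
  [[0.3,0,0],0,5],
  [[0.3,0,0],0,5],
  [[0.3,0,0],0,5],
  [[0.3,0,0],0,5],
  [[0.3,0,0],0,5],
  [[0.3,0,0],0,5],
  [[0.2,0,0],0,5],
  [[0,0,0],0,5],
])

```text
time_s: 6.22
tcp_pos: [0.5072, -0.1093, 0.056]
eef_rot: [180.0, -0.2, -9.4]
contact_force: [-0.9, -1.3, 10.2]
gripper_width: 0.05
gripper_force: 5.4
```

Request:
jog_arm([
  [[0,0,-1],0,5],
  [[0,0,-4],0,5],
  [[0,0,-6],0,5],
  [[0,0,0],0,5],
  [[0,0,0],0,5],
])

```text
time_s: 6.85
tcp_pos: [0.5048, -0.109, 0.1647]
eef_rot: [-180.0, -0.0, -9.4]
contact_force: [-0.1, 0.4, -0.2]
gripper_width: 0.0498
gripper_force: 0.0
```

```bash
cat >> h.py <<'E'
a=np.radians(-9.5);U=np.array([np.cos(a),np.sin(a)]);V=np.array([-np.sin(a),np.cos(a)])
def meas(name):
    p,T=wrist(name,())
    c=T[:3,3];cu=c[:2]@U
    t=tcp()[:3,3];print("tcp u,v",t[:2]@U,t[:2]@V)
    r=regions_of(p,"thick_roller")[0];m=r["pixels"]
    pts=np.argwhere(m)[:,::-1];cs=np.unique(pts[:,0]);print("conf",r["confidence"],"cols",cs.min(),cs.max(),"rows",pts[:,1].min(),pts[:,1].max())
    for lo,hi in((.1,.4),(.4,.6),(.6,.9)):
        A=[]
        for k in cs[int(lo*len(cs)):int(hi*len(cs))]:
            q=pts[pts[:,0]==k,1]
            e=onz(p,[[k,q.min()-.5],[k,q.max()+.5]],.034,T);g=np.arctan((e[:,:2]@U-cu)/(c[2]-.034))
            w=np.tan(g.mean())*(c[2]-.034)+cu
            A.append((w,(e[:,:2]@V).mean(),np.degrees(g[0]-g[1])))
        print("roller u,v,ang",np.median(A,0).round(4))
    print("ends v",onz(p,[[cs.min()-.5,r["pixel"][1]],[cs.max()+.5,r["pixel"][1]]],.034,T)[:,:2]@V)
    for r in regions_of(p,"line")[:1]:
        q=np.argwhere(r["pixels"])[:,::-1];x=onz(p,q,.012,T)[:,:2];f=np.polyfit(x@V,x@U,1)
        print("line u(v) slope,at v=-.025",r["confidence"],f[0],np.polyval(f,-.025))
E
python3 -c "
from h import *
meas('w2')"
```

```text
tcp [ 0.5048 -0.109   0.1647] [-1.80e+02  7.00e-02 -9.42e+00] t 6.9 cam [ 0.586 -0.122  0.323]
tcp u,v 0.5154906731686383 -0.024280007743393596
conf 0.94 cols 255 391 rows 212 267
roller u,v,ang [5.1040e-01 2.8000e-03 8.2981e+00]
roller u,v,ang [ 0.5104 -0.0242  8.2979]
roller u,v,ang [ 0.5105 -0.0512  8.2976]
ends v [ 0.02900327 -0.07816423]
line u(v) slope,at v=-.025 0.9 -0.002246870078804752 0.5730015976042735
```

Request:
jog_arm([
  [[-1.1,0,5],0,5],
  [[0,0,4.5],0,5],
  [[0,0,1.2],0,5],
  [[0,0,0.3],0,5],
  [[0,0,0],0,5],
])

```text
time_s: 7.62
tcp_pos: [0.4958, -0.1082, 0.0561]
eef_rot: [179.9, -0.1, -9.3]
contact_force: [-1.1, -5.2, 7.2]
gripper_width: 0.0499
gripper_force: 3.8
```

Request:
jog_arm([
  [[0.3,0,0],0,5],
  [[0.3,0,0],0,5],
  [[0.3,0,0],0,5],
  [[0.3,0,0],0,5],
  [[0.3,0,0],0,5],
  [[0.3,0,0],0,5],
  [[0.3,0,0],0,5],
  [[0.3,0,0],0,5],
  [[0,0,0],0,5],
])

```text
time_s: 8.75
tcp_pos: [0.5194, -0.1121, 0.0561]
eef_rot: [179.9, -0.1, -9.4]
contact_force: [-0.8, -5.0, 6.9]
gripper_width: 0.0502
gripper_force: 3.4
```

Request:
jog_arm([
  [[0,0,-1.2],0,5],
  [[-1.2,0,0],0,5],
  [[0,0,0.9],0,5],
  [[0,0,0.3],0,5],
  [[0,0,0],0,5],
])

```text
time_s: 9.38
tcp_pos: [0.5085, -0.1094, 0.0559]
eef_rot: [180.0, -0.2, -9.3]
contact_force: [-0.1, -1.9, 13.9]
gripper_width: 0.0496
gripper_force: 7.1
```

Request:
jog_arm([
  [[0.3,0,0],0,5],
  [[0.3,0,0],0,5],
  [[0.3,0,0],0,5],
  [[0.3,0,0],0,5],
  [[0.3,0,0],0,5],
  [[0.3,0,0],0,5],
  [[0.3,0,0],0,5],
  [[0.3,0,0],0,5],
  [[0,0,0],0,5],
])

```text
time_s: 10.5
tcp_pos: [0.5323, -0.1134, 0.056]
eef_rot: [180.0, -0.2, -9.3]
contact_force: [-0.4, -0.7, 13.4]
gripper_width: 0.0502
gripper_force: 7.0
```

Request:
jog_arm([
  [[0,0,-1],0,5],
  [[0,0,-4],0,5],
  [[0,0,-6],0,5],
  [[0,0,0],0,5],
  [[0,0,0],0,5],
])

```text
time_s: 11.12
tcp_pos: [0.5293, -0.113, 0.1642]
eef_rot: [-180.0, 0.0, -9.4]
contact_force: [-0.0, -0.1, 0.7]
gripper_width: 0.0497
gripper_force: 0.0
```

```bash
python3 -c "
from h import *
meas('w3')"
```

```text
tcp [ 0.5293 -0.113   0.1642] [ 1.7999e+02  1.1000e-01 -9.4200e+00] t 11.175 cam [ 0.61  -0.126  0.323]
tcp u,v 0.5403482963942526 -0.024190558335055304
conf 0.82 cols 255 391 rows 210 267
roller u,v,ang [5.3680e-01 2.8000e-03 8.2969e+00]
roller u,v,ang [ 0.5361 -0.0241  8.4447]
roller u,v,ang [ 0.5366 -0.0511  8.4447]
ends v [ 0.02891644 -0.07794911]
line u(v) slope,at v=-.025 0.7 -0.0024027111113291318 0.5729090339806298
```

Request:
jog_arm([
  [[-1.0,0,5],0,5],
  [[0,0,4.5],0,5],
  [[0,0,1.2],0,5],
  [[0,0,0.3],0,5],
  [[0,0,0],0,5],
])

```text
time_s: 11.9
tcp_pos: [0.5215, -0.1124, 0.0561]
eef_rot: [179.9, -0.1, -9.3]
contact_force: [-1.2, -5.8, 6.7]
gripper_width: 0.0498
gripper_force: 3.5
```

Request:
jog_arm([
  [[0.3,0,0],0,5],
  [[0.3,0,0],0,5],
  [[0.3,0,0],0,5],
  [[0.3,0,0],0,5],
  [[0.3,0,0],0,5],
  [[0.3,0,0],0,5],
  [[0.3,0,0],0,5],
  [[0.3,0,0],0,5],
  [[0,0,0],0,5],
])

```text
time_s: 13.02
tcp_pos: [0.5451, -0.1164, 0.0561]
eef_rot: [179.9, -0.1, -9.4]
contact_force: [-0.6, -4.7, 5.9]
gripper_width: 0.05
gripper_force: 3.2
```

Request:
jog_arm([
  [[0,0,-1.2],0,5],
  [[-1.2,0,0],0,5],
  [[0,0,0.9],0,5],
  [[0,0,0.3],0,5],
  [[0,0,0],0,5],
])

```text
time_s: 13.65
tcp_pos: [0.5341, -0.1137, 0.0559]
eef_rot: [180.0, -0.2, -9.3]
contact_force: [0.0, -1.4, 14.4]
gripper_width: 0.0501
gripper_force: 6.7
```

Request:
jog_arm([
  [[0.3,0,0],0,5],
  [[0.3,0,0],0,5],
  [[0.3,0,0],0,5],
  [[0.3,0,0],0,5],
  [[0.3,0,0],0,5],
  [[0.3,0,0],0,5],
  [[0.3,0,0],0,5],
  [[0.3,0,0],0,5],
  [[0,0,0],0,5],
])

```text
time_s: 14.78
tcp_pos: [0.5578, -0.1176, 0.056]
eef_rot: [180.0, -0.2, -9.3]
contact_force: [0.2, -0.3, 13.2]
gripper_width: 0.0497
gripper_force: 6.6
```

Request:
jog_arm([
  [[0,0,-1],0,5],
  [[0,0,-4],0,5],
  [[0,0,-6],0,5],
  [[0,0,0],0,5],
  [[0,0,0],0,5],
])

```text
time_s: 15.4
tcp_pos: [0.5551, -0.1172, 0.1643]
eef_rot: [-180.0, 0.0, -9.4]
contact_force: [0.4, 0.2, -1.3]
gripper_width: 0.05
gripper_force: 0.0
```

```bash
python3 -c "
from h import *
meas('w4')"
```

```text
tcp [ 0.5551 -0.1172  0.1643] [ 1.80e+02  1.00e-01 -9.42e+00] t 15.45 cam [ 0.636 -0.13   0.323]
tcp u,v 0.5664478518681535 -0.02414657219356687
conf 0.83 cols 254 391 rows 211 267
roller u,v,ang [5.6200e-01 3.3000e-03 8.2975e+00]
roller u,v,ang [ 0.5623 -0.0237  8.2974]
roller u,v,ang [ 0.5624 -0.0506  8.1494]
ends v [ 0.02973854 -0.07783922]
line u(v) slope,at v=-.025 0.71 -0.0023655432111096605 0.5728507559148807
```

Request:
jog_arm([
  [[-1.0,0,5],0,5],
  [[0,0,4.5],0,5],
  [[0,0,1.2],0,5],
  [[0,0,0.3],0,5],
  [[0,0,0],0,5],
])

```text
time_s: 16.18
tcp_pos: [0.5472, -0.1166, 0.0561]
eef_rot: [179.9, -0.1, -9.4]
contact_force: [-0.2, -4.0, 7.5]
gripper_width: 0.0501
gripper_force: 3.4
```

Request:
jog_arm([
  [[0.3,0,0],0,5],
  [[0.3,0,0],0,5],
  [[0.3,0,0],0,5],
  [[0.3,0,0],0,5],
  [[0.3,0,0],0,5],
  [[0.2,0,0],0,5],
  [[0.2,0,0],0,5],
  [[0,0,0],0,5],
])

```text
time_s: 17.18
tcp_pos: [0.5658, -0.1197, 0.0561]
eef_rot: [179.9, -0.1, -9.4]
contact_force: [-0.9, -3.3, 6.2]
gripper_width: 0.0502
gripper_force: 3.0
```

Request:
jog_arm([
  [[0,0,-1],0,5],
  [[0,0,-4],0,5],
  [[-3,0,-5],0,5],
  [[-5,0,-2],0,5],
  [[0,0,0],0,5],
  [[0,0,0],0,5],
])

```text
time_s: 17.92
tcp_pos: [0.4859, -0.1056, 0.1756]
eef_rot: [-180.0, -0.1, -9.4]
contact_force: [0.3, -0.1, -1.1]
gripper_width: 0.0502
gripper_force: 0.0
```

```bash
python3 -c "
from h import *
meas('w5')
p=capture('top');cv2.imwrite('pics/top5.png',p['pixels'])
for t in('thick_roller','line'):
    r=regions_of(p,t)[0];q=np.argwhere(r['pixels'])[:,::-1]
    z=.034 if t[0]=='t' else .012
    x=onz(p,q,z)[:,:2];f=np.polyfit(x@V,x@U,1);print(t,f[0],np.polyval(f,-.025),np.ptp(x@U),(x@V).mean())
"
```

```text
tcp [ 0.4859 -0.1056  0.1756] [-1.7999e+02 -3.0000e-02 -9.3900e+00] t 17.975 cam [ 0.566 -0.118  0.334]
tcp u,v 0.49676918454388985 -0.024065974392703787
conf 0.56 cols 251 396 rows 98 160
roller u,v,ang [5.7400e-01 3.1000e-03 8.3137e+00]
roller u,v,ang [ 0.5737 -0.0241  8.312 ]
roller u,v,ang [ 0.5738 -0.0513  8.3103]
ends v [ 0.03000913 -0.07894645]
line u(v) slope,at v=-.025 0.96 -0.0036387351006409037 0.5731718737956817
thick_roller -0.14205749129421838 0.5575072995429503 0.13695279844044028 -0.2890694472799663Traceback (most recent call last):
  File "<string>", line 6, in <module>
    r=regions_of(p,t)[0];q=np.argwhere(r['pixels'])[:,::-1]
      ~~~~~~~~~~~~~~~^^^
IndexError: list index out of range
```

View pics/w5.png

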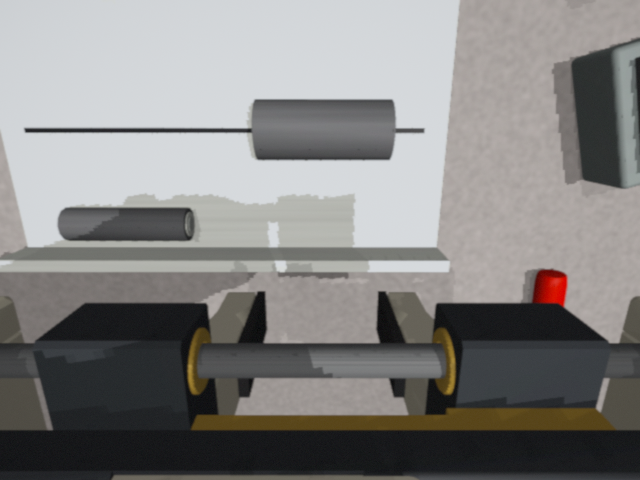

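The roller covers the line: its rows run 99–159 with the line at row 130, and it sits within about 0.7 mm of it. Next is the button.

Request:
jog_arm([
  [[0,0,-3],0,2],
  [[-0.5,-4.8,0],0,0],
  [[-0.5,-4.8,0],0,0],
  [[-0.5,-4.8,0],0,0],
  [[-0.5,-4.8,0],0,0],
  [[-0.5,-4.8,0],0,0],
  [[-0.5,-4.8,0],0,0],
  [[-0.5,-4.8,0],0,0],
  [[-0.5,-4.8,0],0,0],
  [[-0.5,-4.8,0],0,0],
  [[-0.5,-4.8,0],0,0],
  [[0,0,0],0,0],
])

```text
time_s: 19.73
tcp_pos: [0.5146, 0.3788, 0.2027]
eef_rot: [179.9, 0.1, -9.3]
contact_force: [0.2, 0.3, -0.9]
gripper_width: 0.0004
gripper_force: 0.0
```

Request:
jog_arm([
  [[0,0,0],0,0],
  [[0,0,0],0,0],
])

```text
time_s: 19.98
tcp_pos: [0.5147, 0.375, 0.2045]
eef_rot: [180.0, 0.0, -9.5]
contact_force: [0.1, 0.6, -0.3]
gripper_width: 0.0002
gripper_force: 0.0
```

```bash
python3 -c "
from h import *
p,T=wrist('w6',(('scan_button_top',.072),))
t=tcp()
r=regions_of(p,'scan_button_top')[0];print(np.linalg.inv(t)@np.r_[onz(p,r['pixel'],.072,T)[0],1])
p=capture('top');cv2.imwrite('pics/top6.png',p['pixels'])
for n in('thick_roller','line','thin_roller'):
  for r in regions_of(p,n)[:1]:
    q=np.argwhere(r['pixels'])[:,::-1]
    z={'thick_roller':.034,'thin_roller':.026}.get(n,.012)
    x=onz(p,q,z)[:,:2];print(n,(x@U).min(),(x@U).max(),x.mean(0))
"
```

```text
tcp [0.5147 0.375  0.2045] [180.    -0.    -9.46] t 20.025 cam [0.596 0.362 0.363]
scan_button_top 0.77 [319. 218.] 1335 c [0.526  0.3758 0.072 ] box [[0.5428, 0.3884], [0.5378, 0.3583], [0.5063, 0.363], [0.5114, 0.3941]] [[299.0, 200.0], [339.0, 200.0], [339.0, 240.0], [299.0, 240.0]]
[ 0.01088914 -0.00253865  0.13284727  1.        ]
thick_roller 0.5500478387321809 0.5963722899618203 [ 0.56134146 -0.12015335]
line 0.5707508434535714 0.5749671767655434 [0.58449893 0.02188459]
thin_roller 0.48282380111942647 0.513666655702526 [0.51427707 0.05236675]
```

View pics/w6.png

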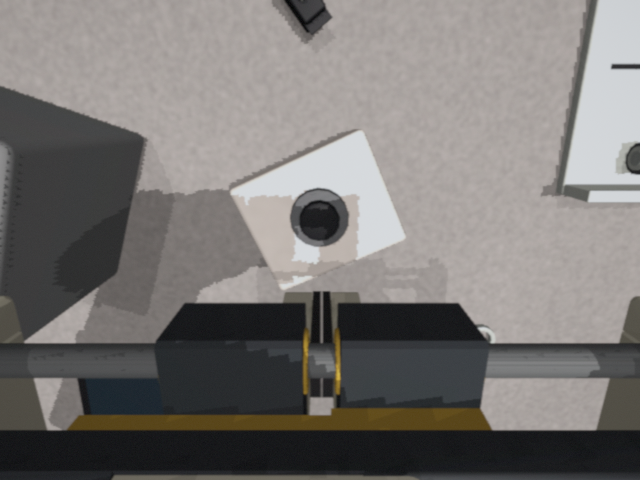

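The button shows at (319,218), which agrees with the top view. The tall grey box on the left (edge near column 145) is close to where the wide gripper body would come down, so I'll turn the tool about 90° first.

```bash
python3 -c "
from h import *
print(get_state()['joints'].round(1))"
```

```text
[ 53.6  17.8  -6.2  -0.  -66.   26.9]
```

Request:
jog_arm([
  [[1.1,-0.25,0],0,0],
  [[0,0,0],10,0],
  [[0,0,0],10,0],
  [[0,0,0],10,0],
  [[0,0,0],10,0],
  [[0,0,0],10,0],
  [[0,0,0],10,0],
  [[0,0,0],10,0],
  [[0,0,0],10,0],
  [[0,0,0],10,0],
  [[0,0,0],0,0],
])

```text
time_s: 21.7
tcp_pos: [0.5265, 0.3766, 0.2044]
eef_rot: [-180.0, -0.0, -99.3]
contact_force: [-1.0, -0.5, -0.1]
gripper_width: 0.0007
gripper_force: 0.0
```

Request:
jog_arm([
  [[0,0,5],0,0],
  [[0,0,5],0,0],
  [[0,0,2],0,0],
  [[0,0,0],0,0],
  [[0,0,0],0,0],
])

```text
time_s: 22.32
tcp_pos: [0.5268, 0.3772, 0.0857]
eef_rot: [-179.9, 0.1, -99.3]
contact_force: [-0.6, -0.1, 0.9]
gripper_width: 0.0001
gripper_force: 0.0
```

```bash
python3 -c "
from h import *
p,T=wrist('w7',(('scan_button_top',.072),))
t=tcp()
r=regions_of(p,'scan_button_top')[0];print(np.linalg.inv(t)@np.r_[onz(p,r['pixel'],.072,T)[0],1])"
```

```text
tcp [0.5268 0.3772 0.0857] [-1.7992e+02  1.1000e-01 -9.9310e+01] t 22.375 cam [0.514 0.298 0.244]
scan_button_top 0.68 [329. 276.] 1844 c [0.5221 0.3679 0.072 ] box [[0.538, 0.3731], [0.5345, 0.3551], [0.5052, 0.3604], [0.5078, 0.3786]] [[298.0, 291.0], [298.0, 255.0], [362.0, 256.0], [361.0, 292.0]]
[0.01006691 0.00298288 0.01413929 1.        ]
```

View pics/w7.png

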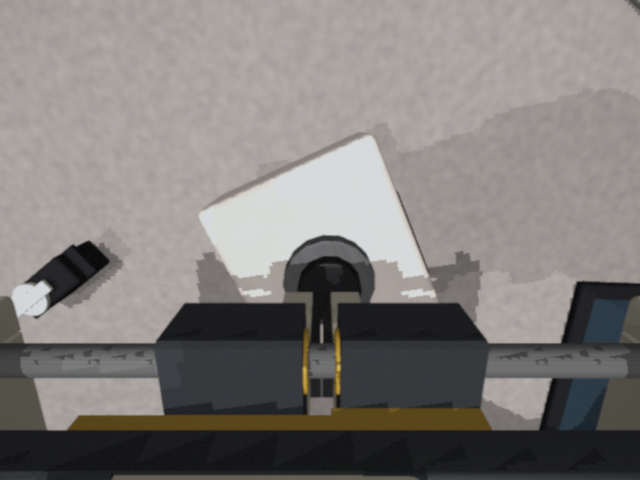

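The view shows the button partly hidden by the fingers, centred near (330,287), so it is about 3–5 mm ahead of the tip and 3 mm to the right. I'll correct for that and press.

Request:
jog_arm([
  [[0.3,0.2,0.8],0,0],
  [[0,0,0.4],0,0],
  [[0,0,0.3],0,0],
  [[0,0,0.2],0,0],
  [[0,0,0.2],0,0],
  [[0,0,0],0,0],
])

```text
time_s: 23.22
tcp_pos: [0.5232, 0.3736, 0.0663]
eef_rot: [180.0, -0.0, -99.4]
contact_force: [-4.6, -4.0, 9.0]
gripper_width: 0.0005
gripper_force: 4.7
```

Request:
jog_arm([
  [[0,0,0.1],0,0],
  [[0,0,0.1],0,0],
  [[0,0,0],0,0],
  [[0,0,0],0,0],
])

```text
time_s: 23.72
tcp_pos: [0.5232, 0.3737, 0.066]
eef_rot: [-180.0, -0.0, -99.4]
contact_force: [-10.1, -4.9, 21.4]
gripper_width: 0.0008
gripper_force: 10.7
```

Request:
jog_arm([
  [[0,0,-0.5],0,0],
  [[0,0,-1],0,0],
  [[0,0,-5],0,0],
  [[0,0,-5],0,0],
  [[0,0,0],0,0],
  [[0,0,0],0,0],
])

```text
time_s: 24.48
tcp_pos: [0.5234, 0.3741, 0.1786]
eef_rot: [-180.0, 0.1, -99.4]
contact_force: [0.1, -0.7, -0.8]
gripper_width: 0.0002
gripper_force: 0.0
```

```bash
python3 -c "
from h import *
print(get_state()['contact_force'],get_state()['tcp_pos'])
p=capture('top');cv2.imwrite('pics/top8.png',p['pixels'])
for n,z in(('thick_roller',.034),('line',.012),('thin_roller',.026)):
  for r in regions_of(p,n)[:1]:
    x=onz(p,np.argwhere(r['pixels'])[:,::-1],z)[:,:2];print(n,(x@U).min(),(x@U).max(),x.mean(0))
"
```

```text
[ 0.06748042 -0.7346011  -0.76379171] [0.52342184 0.37410397 0.17857276]
thick_roller 0.5494548858823377 0.5967939094767034 [ 0.561548  -0.1187119]
line 0.571261060892836 0.5748065320340798 [0.58866042 0.04647657]
thin_roller 0.48282380111942647 0.5144526762160656 [0.51455425 0.05279122]
```

```bash
python3 -c "
from plant import *
print(close_job())"
```

```text
the job is handed in; nothing more can be done
None
```

The thick roller is at rest along the black line, its axis within about 1 mm of it by camera. After letting go of it I pressed the button fully down (the tip stopped at z = 0.066 m with 21 N on it) and lifted clear to let it spring back. The thin roller hasn't moved, nothing else was touched, and the job was handed in at about 24.5 s.

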